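# Lock the screw-guide jig and hold a shelf board against its sprung plate

## Robot

A 6-joint arm with a two-finger parallel gripper is mounted at the origin on the work surface. World frame = base frame: x ahead of the robot, y to its left, z up, the work surface at z = 0. Lengths are in m, angles in rad, forces in N, time in s.
With the tool pointing down it reaches from about 0.3 to 0.85 m from the base axis. Payload 4.2 kg.
Tool frame: the origin (TCP) lies midway between the tips of the shut fingers; the grasp point (between the pads) lies 19 mm behind it; z points along the fingers, y is the direction in which the jaws open and shut (so a half turn about z gives the same grasp; the last joint's range is limited). The gripper opens to 91 mm and grips with 3 to 60 N. Pads are 32 mm wide; open, the fingers measure 118 mm over their backs; the gripper's body (76 mm by 178 mm) begins 60 mm behind the grasp point.
Start: joints at [1.096, 0.32, 1.565, -0, 1.257, -0.02], TCP at [0.253, 0.517, 0.214] pointing down, gripper open.
Joint ranges: [-3.11, 3.11], [-0.84, 2.01], [0.21, 2.61], [-1.34, 4.49], [0.05, 2.63], [-2.56, 2.56]. Speed limits (rad/s): [2.57, 2.57, 3.14, 3.14, 3.14, 3.14].

## Interface

Orientations are given as a unit quaternion [x, y, z, w].
In Python, from plant import manip, snapshot, camera_model gives the robot as it stands. Calls block until the motion is done:
- manip.movep(position, orientation): joint-space move of the TCP to a pose.
- manip.move_linear(position, rotation=None, vel=0.15): straight line of the TCP; rotation=None keeps the orientation; vel is the mean speed in m/s.
- manip.goto_joints(angles): joint-space move.
- manip.gripper_to(opening, effort=None): finger opening in m; effort is the grip in N (None keeps the last); returns when the fingers have stopped.
- manip.wait(seconds).
- manip.solve_ik(position, orientation): joint angles nearest the present ones, or None.
- snapshot(name): name is "scene" or "top" or "wrist"; returns (picture, depth): 420x560x3 uint8, red, green, blue; 420x560 float32, m along the optical axis (not along the pixel's ray), 0 where there is no reading.
- camera_model(name): a dict with "mtx" (3x3 intrinsics, pixels), "position" and "rotation" of the camera in the world. Camera axes: x right, y up, looking along -z (the intrinsics and any distortion apply to the point x, -y, -z); pixel columns grow to the right and rows downward; lengths in m; the calibration is good to about 2 mm. A picture is of the moment at which its call begins: read the wrist's pose just before it. camera_model takes no time and is no camera call; for the wrist camera it gives the pose at the moment of the call.
A pose or a line that the arm cannot do raises manip.PlanningError and nothing moves.
- manip.finish_job(): hands the job in, once; it reports no verdict.
Readings, each from a call of its own:
- manip.current_time_s(): time.
- manip.current_q(): joint angles.
- manip.current_joint_vel(): joint speeds.
- manip.current_joint_efforts(): joint torques, N m.
- manip.current_tcp_pos(): TCP position.
- manip.current_eef_rot(): TCP orientation.
- manip.current_ft_force(): force on the tool from outside, world axes, zero at the start.
- manip.current_torque(): the same for the moment, N m.
- manip.current_finger_gap(): finger opening in m.
Only numpy, scipy, OpenCV 4.12 (cv2) and the standard library are available. Lean on these libraries where they do the work, as an engineer would, in place of code of your own. Each camera call takes 0.05 s, during which the arm holds its last target. There are 200 camera calls.

## Task

First turn the jig's lock ring until its upright tab stands at the locked mark. Then lay the plywood shelf board flat on the jig's bed, end-on, square and centred against the sprung guide plate, and press it so that the plate is pushed steadily about half way into its travel (about 9 N, never all the way in) for a colleague who will drive the screws. Finish while still holding the board pressed like this, and leave the screwdriver, the roll of tape and the glue jar where they are.

Things in the scene. Friction and masses are not known exactly. Their poses are not given: they have to be found in the camera images.
- jig: Steel screw-guide jig, fixed. Origin: on the table under mid-bed; z up, +x = pushing direction, towards plate and head. Bed x -120 to 130, y -55 to 55 mm, top 10 mm above the table. Grey head x 92 to 126, 80 mm wide, top 70 mm high. Round ear (radius 85, 10 mm thick) about x 0, y -115 mm carries the lock ring. It never moves, locked or not.
- stop_plate (a joint): Sprung upright steel plate before the head, 64 mm wide, 12 to 62 mm above the table, two guide bushes. Front face looks to jig -x, at jig x = 60 mm unpushed, centred on jig y = 0. Value: how far it is pushed in along jig +x, m, 0 to 0.020 (end of travel). Spring: 3 N at 0, plus 0.6 N per mm (9 N at 0.010).
- plate_face (a point): Point in the middle of the front face of the sprung guide plate, 30 mm above the table; moves with the plate.
- lock_ring (a joint): Dark knurled lock ring, radius 40 mm, top 26 mm above the table, turning about a vertical axis on the jig's ear. Value in rad, grows counterclockwise seen from above, 0 to 1.7; starts at 0 to 0.35. Locked, tab at the mark: 1.30; it can be turned past. Stays where left (friction 0.12 N m).
- lock_tab (a point): Middle of the top of the lock ring's black upright tab, 46 mm from the ring's axis, 62 mm above the table. The tab is 18 mm along the radius, 12 mm thick across it (the way to pinch it), and stands free from the ring's top (26 mm) up to 62 mm.
- lock_axis (a point): Point on the lock ring's vertical axis, 26 mm above the table (a fixed post, radius 18 mm, rises to 42 mm there).
- lock_mark (a point): Where lock_tab is when the ring is locked (62 mm above the table). On the ear the mark is a dark raised arrow-shaped pointer, 14 mm wide, outside the ring at 62 to 83 mm from its axis, aiming at the axis; its top is 18 mm above the table.
- board: Loose plywood shelf board, a bar 150 mm long (its x), 40 mm wide (y), 40 mm high (z), about 0.17 kg, lying on the table, both ends alike with two pilot holes. Origin: centre of its underside. Either end may go against the plate.
- screwdriver: Screwdriver lying on the table, to be left alone. Origin: underside, middle.
- tape_roll: Roll of tape, 90 mm across, 24 mm high, lying flat, to be left alone. Origin: centre of its underside.
- glue_jar: White glue jar, 60 mm across, 90 mm high, to be left alone. Origin: centre of its underside.
Mind the look-alikes: they are no part of the job. There is more than one size of the board; the one meant has the size given above.

How it is judged:
By the outcome, as a careful person would: the job done as asked, in the order asked, and still so for the second after the job is handed in, while the arm keeps its last pose, push and grip.
It also fails if it takes over 59 s, if anything falls off the work surface, if the arm or the gripper's body presses on something with over 40 N, if the wrist force passes 120 N, or if a joint passes its speed limit or range.

## Working session

There is one attempt and no reset: what is moved stays moved. The work goes in short steps, each a Python script; the robot and the scene stay as the last script left them, time stands still between calls to the robot, and variables do not carry over. Pictures are saved under pics/ and viewed, about 8 in all and at most 12, crops included, and the job is handed in when it is done.

```bash
mkdir -p pics; ls
python3 - <<'E'
from plant import manip, snapshot, camera_model
import numpy as np, cv2
for n in ("scene","top"):
    p,d=snapshot(n); np.savez(f"pics/{n}0.npz",p=p,d=d)
    c=camera_model(n); print(n,c)
    cv2.imwrite(f"pics/{n}0.png",cv2.resize(p[:,:,::-1],(800,600),interpolation=cv2.INTER_CUBIC))
print(manip.current_tcp_pos(),manip.current_eef_rot(),manip.current_ft_force(),manip.current_time_s())
E
```

```text
pics
scene {'mtx': array([[420.58482412,   0.        , 281.59388546],
       [  0.        , 420.58482412, 207.95468632],
       [  0.        ,   0.        ,   1.        ]]), 'position': array([0.85055711, 0.53547905, 0.69941282]), 'rotation': array([0.09497588, 0.34369135, 0.89288103, 0.27498963])}
top {'mtx': array([[418.28506475,   0.        , 278.92950204],
       [  0.        , 418.28506475, 207.00830709],
       [  0.        ,   0.        ,   1.        ]]), 'position': array([0.40471611, 0.07379715, 1.18158101]), 'rotation': array([-0.04626777,  0.04917887,  0.70992708, -0.70103086])}
[0.25237399 0.51617623 0.21325613] [ 2.25443543e-01  9.74255947e-01 -7.20843124e-04 -1.95802531e-04] [-0.92028051 -0.3474125   0.59816093] 0.1
```

View pics/top0.png

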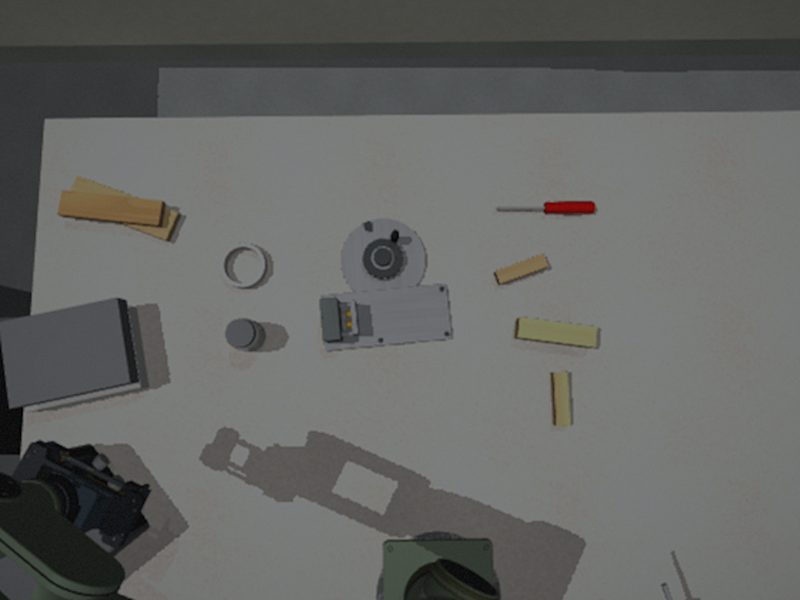

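View pics/scene0.png

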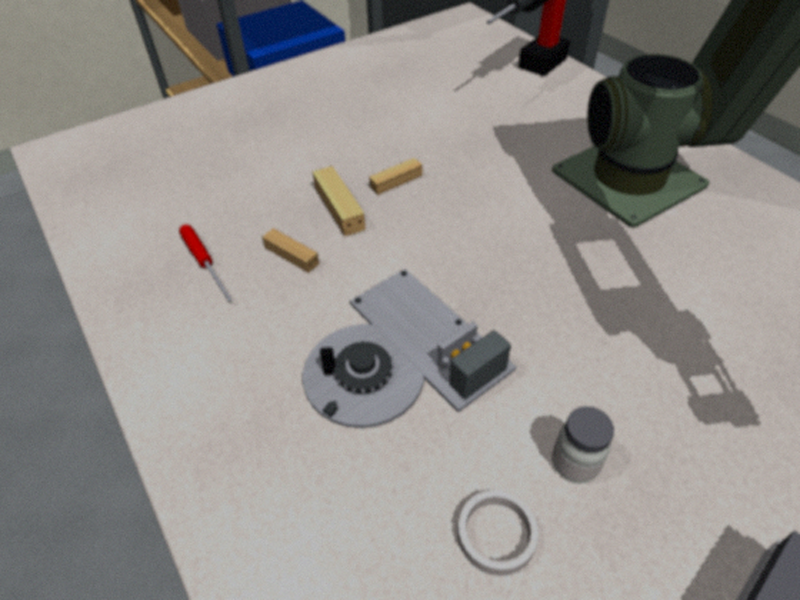

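The top view shows the jig with the plate facing image right. The post is near (383,258), tab (395,236), mark (368,226), and the candidate board is the yellow bar at (557,332). The small wood bars and the stack at upper left are look-alikes. Next I measure.

```bash
cat > h.py <<'E'
import numpy as np, cv2
from scipy.spatial.transform import Rotation as R
def cloud(d,c):
    v,u=np.mgrid[:d.shape[0],:d.shape[1]]; K=c["mtx"]
    p=np.stack([(u-K[0,2])/K[0,0]*d,-(v-K[1,2])/K[1,1]*d,-d],-1)
    return p@R.from_quat(c["rotation"]).as_matrix().T+c["position"]
def ray(uv,z,c):
    K=c["mtx"]; uv=np.atleast_2d(np.array(uv,float))
    r=np.c_[(uv[:,0]-K[0,2])/K[0,0],-(uv[:,1]-K[1,2])/K[1,1],-np.ones(len(uv))]@R.from_quat(c["rotation"]).as_matrix().T
    return c["position"]+r*((z-c["position"][2])/r[:,2])[:,None]
def down(yaw):  # tool down, tool y axis along (cos yaw, sin yaw)
    y=np.array([np.cos(yaw),np.sin(yaw),0]); z=np.array([0,0,-1.]); x=np.cross(y,z)
    return R.from_matrix(np.c_[x,y,z]).as_quat()
E
python3 - <<'E'
from h import *
from plant import camera_model
for n in ("top","scene"):
    c=camera_model(n); f=np.load(f"pics/{n}0.npz"); P=cloud(f["d"],c); ok=f["d"]>0
    def rect(name,x0,x1,y0,y1,z0,z1):
        m=ok&(P[...,0]>x0)&(P[...,0]<x1)&(P[...,1]>y0)&(P[...,1]<y1)&(P[...,2]>z0)&(P[...,2]<z1)
        q=P[m]; 
        if len(q)<5: print(n,name,len(q)); return
        (cx,cy),(w,h),a=cv2.minAreaRect((q[:,:2]*1000).astype(np.float32)); print(n,name,len(q),"c",round(cx,1),round(cy,1),"wh",round(w,1),round(h,1),"a",round(a,1),"z",np.median(q[:,2]).round(4),q[:,2].std().round(4),"mean",q.mean(0).round(4))
    if n=="top":
        for nm,uv,z in [("bed",[(447,285),(452,339),(324,350),(320,297)],.01),("board",[(517,318),(599,322),(598,347),(516,342)],.04),("tab",[(395,234)],.062),("post",[(383,257)],.042),("mark",[(368,226)],.018),("earL/R",[(341,258),(427,258)],.01)]:
            print(nm,ray(np.array(uv)/1.42857,z,c).round(4).tolist())
    X=ray([(383/1.42857,257/1.42857)],.04,camera_model("top"))[0] 
    B=ray([(557/1.42857,332/1.42857)],.04,camera_model("top"))[0]
    rect("board",B[0]-.06,B[0]+.06,B[1]-.1,B[1]+.1,.03,.06)
    rect("head",X[0]-.2,X[0]-.03,X[1]-.0,X[1]+.2,.066,.085)
    rect("bed",X[0]-.2,X[0]-.09,X[1]-.2,X[1]+.2,.006,.015)
    rect("tab",X[0]-.08,X[0]+.08,X[1]-.08,X[1]+.08,.05,.075)
    rect("post",X[0]-.03,X[0]+.03,X[1]-.03,X[1]+.03,.037,.047)
    m=ok&(P[...,0]>.3)&(P[...,0]<.4)&(P[...,1]>.1)&(P[...,1]<.25); print("table",np.median(P[m][:,2]),P[m][:,2].std())
E
```

```text
bed [[0.5842, -0.0286, 0.01], [0.477, -0.0359, 0.01], [0.4587, 0.2148, 0.01], [0.5633, 0.2231, 0.01]]
board [[0.5139, -0.1589, 0.04], [0.5042, -0.316, 0.04], [0.4564, -0.3113, 0.04], [0.4679, -0.1551, 0.04]]
tab [[0.6764, 0.0733, 0.062]]
post [[0.6358, 0.0972, 0.042]]
mark [[0.7041, 0.127, 0.018]]
earL/R [[0.6413, 0.1816, 0.01], [0.6392, 0.01, 0.01]]
top board 826 c 485.7 -233.0 wh 150.4 40.3 a 81.7 z 0.0395 0.0024 mean [ 0.4855 -0.2325  0.0394]
top head 354 c 514.6 182.7 wh 79.1 65.6 a 5.0 z 0.0699 0.0018 mean [0.5125 0.1983 0.0698]
top bed 1867 c 496.0 115.0 wh 103.5 320.7 a 4.6 z 0.0099 0.002 mean [0.5045 0.0771 0.0099]
top tab 32 c 676.1 76.2 wh 12.0 17.3 a 64.2 z 0.0608 0.0029 mean [0.6757 0.0764 0.0604]
top post 125 c 637.2 100.2 wh 33.6 31.4 a 87.0 z 0.0414 0.0018 mean [0.6369 0.1003 0.0416]
table -0.00016924757359171316 0.002231528390013854
scene board 690 c 488.5 -235.4 wh 153.0 41.4 a 81.6 z 0.0402 0.0024 mean [ 0.4911 -0.2283  0.0396]
scene head 652 c 516.8 196.9 wh 80.2 34.7 a 5.1 z 0.0699 0.0013 mean [0.518  0.198  0.0698]
scene bed 1961 c 507.9 91.6 wh 86.4 252.6 a 2.2 z 0.0102 0.0013 mean [0.5107 0.0641 0.0102]
scene tab 74 c 679.3 75.4 wh 11.8 17.1 a 54.9 z 0.0603 0.004 mean [0.6801 0.0766 0.0588]
scene post 230 c 640.1 98.1 wh 36.6 33.7 a 78.5 z 0.0422 0.0014 mean [0.6404 0.099  0.0419]
table 0.00014528726079310328 0.0012132156585899698
```

Run:
```python
from h import *
from plant import manip,snapshot,camera_model
for th in (-31,24):
  for k in (90,-90):
    a=np.radians(th); p=np.array([.6385,.0991])+.046*np.array([np.cos(a),np.sin(a)])
    q=manip.solve_ik([*p,.036],down(np.radians(th+k))); print(th,k,None if q is None else np.round(q,2))
for k in (94.8-90,94.8+90,81.7-90,81.7+90): 
    q=manip.solve_ik([.487,-.234,.036],down(np.radians(k))); print(k,None if q is None else np.round(q,2))
th=-31;a=np.radians(th)
manip.movep([.66,.085,.24],down(np.radians(60))) 
c=camera_model("wrist"); p,d=snapshot("wrist"); np.savez("pics/w1.npz",p=p,d=d,pos=c["position"],rot=c["rotation"],mtx=c["mtx"])
cv2.imwrite("pics/w1.png",cv2.resize(p[:,:,::-1],(800,600),interpolation=cv2.INTER_CUBIC))
print(np.round(manip.current_q(),2),c["position"],manip.current_tcp_pos(),manip.current_time_s())
```

```text
-31 90 [ 0.09  0.62  1.52 -0.    0.99 -0.94]
-31 -90 [ 0.09  0.62  1.52 -0.    0.99  2.21]
24 90 [ 0.15  0.64  1.5  -0.    1.01 -1.83]
24 -90 [ 0.15  0.64  1.5  -0.    1.01  1.31]
4.799999999999997 [-0.47  0.44  1.88 -0.    0.82 -0.55]
184.8 None
-8.299999999999997 [-0.47  0.44  1.88 -0.    0.82 -0.32]
171.7 None
[ 0.11  0.45  1.29  0.    1.4  -0.94] [0.60034561 0.11920852 0.4096431 ] [0.65969528 0.08620099 0.24006683] 2.2833
```

View pics/w1.png

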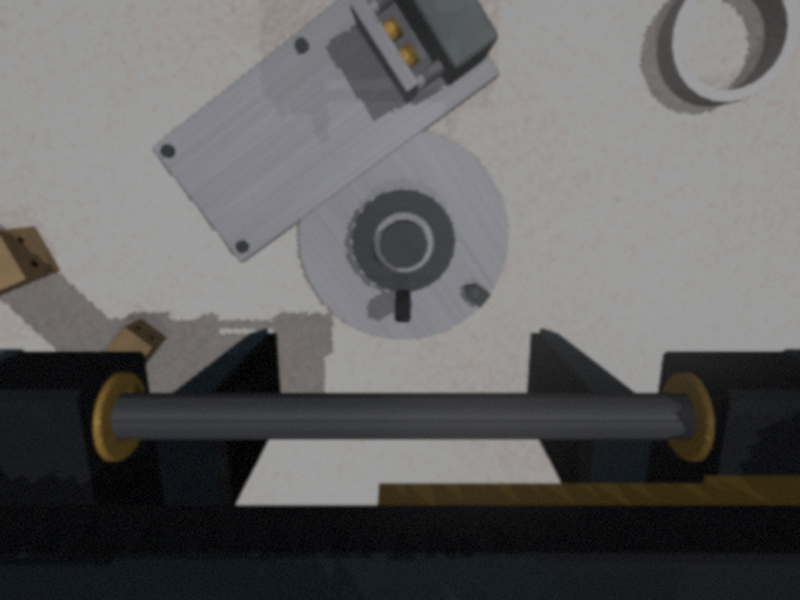

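Wrist view: post at (403,243), tab top about (403,300) lined up with the fingers, mark pointer at (476,294). The jig bed and plate face are clear. I'll compute the angles, then grip and turn.

Run:
```python
from h import *
f=np.load("pics/w1.npz"); c=dict(position=f["pos"],rotation=f["rot"],mtx=f["mtx"]); s=1.42857
P=cloud(f["d"],c); ok=f["d"]>0
L=np.array([.6385,.0991])
def m(z0,z1,r): 
    k=ok&(abs(P[...,2]-(z0+z1)/2)<(z1-z0)/2)&(np.hypot(P[...,0]-L[0],P[...,1]-L[1])<r); return k
k=m(.037,.047,.03); q=P[k]; (cc,rr)=cv2.minEnclosingCircle((q[:,:2]*1000).astype(np.float32)); print("post",q.mean(0),cc,rr)
k=m(.055,.07,.07); q=P[k]; print("tab",q.mean(0),cv2.minAreaRect((q[:,:2]*1000).astype(np.float32)),len(q))
k=m(.014,.022,.1)&(np.hypot(P[...,0]-L[0],P[...,1]-L[1])>.055)&(f["p"].mean(-1)<70); q=P[k]; print("mark",q.mean(0),len(q))
for nm,uv,z in [("post",(403,243),.042),("markc",(476,294),.018),("tab",(403,297),.062),("bed",(155,150),.01),("bed",(242,261),.01),("bed",(497,72),.01),("platetop",(353,0),.062),("platetopR",(409,88),.062)]:
    x=ray(np.array([uv])/s,z,c)[0]; print(nm,x.round(4),np.degrees(np.arctan2(x[1]-L[1],x[0]-L[0])).round(1))
```

```text
post [0.63998673 0.09667416 0.04079441] (640.4376831054688, 96.62075805664062) 17.832258224487305
tab [0.67913344 0.07356299 0.06015209] ((679.6647338867188, 73.3096694946289), (10.490311622619629, 17.60360336303711), 60.144805908203125) 181
mark [0.70605057 0.12543019 0.01636498] 76
post [0.6389 0.0969 0.042 ] -79.4
markc [0.7067 0.1261 0.018 ] 21.6
tab [0.6705 0.0787 0.062 ] -32.5
bed [ 0.4849 -0.0348  0.01  ] -138.9
bed [ 0.5896 -0.0257  0.01  ] -111.4
bed [0.5671 0.2189 0.01  ] 120.8
platetop [0.4895 0.1469 0.062 ] 162.2
platetopR [0.5514 0.1519 0.062 ] 148.8
```

```bash
cat >> h.py <<'E'
AX=np.array([.640,.097])
def pose(th,r=.046,z=.036):
    return [*(AX+r*np.array([np.cos(th),np.sin(th)])),z],down(th+np.pi/2)
E
python3 - <<'E'
from h import *
from plant import manip,snapshot,camera_model
r=np.radians
manip.gripper_to(.045,15)
p,q=pose(r(-30.7),z=.10); manip.movep(p,q)
p,q=pose(r(-30.7)); manip.move_linear(p,q,vel=.08)
print(manip.current_ft_force())
manip.gripper_to(.0,15); print("gap",manip.current_finger_gap(),manip.current_ft_force())
for th in np.linspace(-30.7,23.7,9)[1:]:
    p,q=pose(r(th)); manip.move_linear(p,q,vel=.03)
    print(round(th,1),manip.current_ft_force().round(1))
manip.wait(.3); print(manip.current_tcp_pos(),manip.current_finger_gap(),manip.current_ft_force())
manip.gripper_to(.045,15)
p,q=pose(r(23.7),z=.10); manip.move_linear(p,q,vel=.12)
manip.movep([.665,.12,.24],down(r(114)))
c=camera_model("wrist"); p,d=snapshot("wrist"); np.savez("pics/w2.npz",p=p,d=d,pos=c["position"],rot=c["rotation"],mtx=c["mtx"])
P=cloud(d,c); ok=d>0; D=np.hypot(P[...,0]-AX[0],P[...,1]-AX[1])
a=P[ok&(D<.03)&(abs(P[...,2]-.042)<.005)]; t=P[ok&(D<.07)&(P[...,2]>.055)&(P[...,2]<.07)]; m=P[ok&(D>.055)&(D<.1)&(abs(P[...,2]-.018)<.004)&(p.mean(-1)<70)]
a2=cv2.minEnclosingCircle((a[:,:2]*1000).astype(np.float32)); print("post",a.mean(0),a2,"tab",cv2.minAreaRect((t[:,:2]*1000).astype(np.float32)),len(t),"mark",m.mean(0),len(m))
A=np.array(a2[0])/1000; T=np.array(cv2.minAreaRect((t[:,:2]*1000).astype(np.float32))[0])/1000
an=lambda v:np.degrees(np.arctan2(v[1],v[0])); print("tab ang",an(T-A),"mark",an(m.mean(0)[:2]-A),manip.current_time_s())
i=p[:,:,::-1][120:330,160:440]; cv2.imwrite("pics/w2.png",cv2.resize(i,(800,600),interpolation=cv2.INTER_CUBIC))
E
```

```text
[-0.53264084 -0.02668321 -0.06996362]
gap 0.01219785401560617 [-0.25987182  1.0098633   1.59779301]
-23.9 [0.4 1.5 0.9]
-17.1 [0.8 2.6 0.9]
-10.3 [1.6 3.1 1.1]
-3.5 [1.9 4.2 0.2]
3.3 [2.5 4.4 0.9]
10.1 [2.5 5.  1.1]
16.9 [3.3 5.7 1.4]
23.7 [3.  4.8 1.5]
[0.68254805 0.11600147 0.03620029] 0.011387171004396065 [2.32159172 4.58908412 1.33717776]
post [0.6397005  0.09661778 0.04078972] ((639.959228515625, 96.78351593017578), 17.82394790649414) tab ((681.91552734375, 114.77154541015625), (16.8968505859375, 10.464829444885254), 23.403417587280273) 182 mark [0.70167877 0.12142979 0.01624525] 4
tab ang 23.206387413971903 mark 21.768155114652828 10.2833
```

View pics/w2.png

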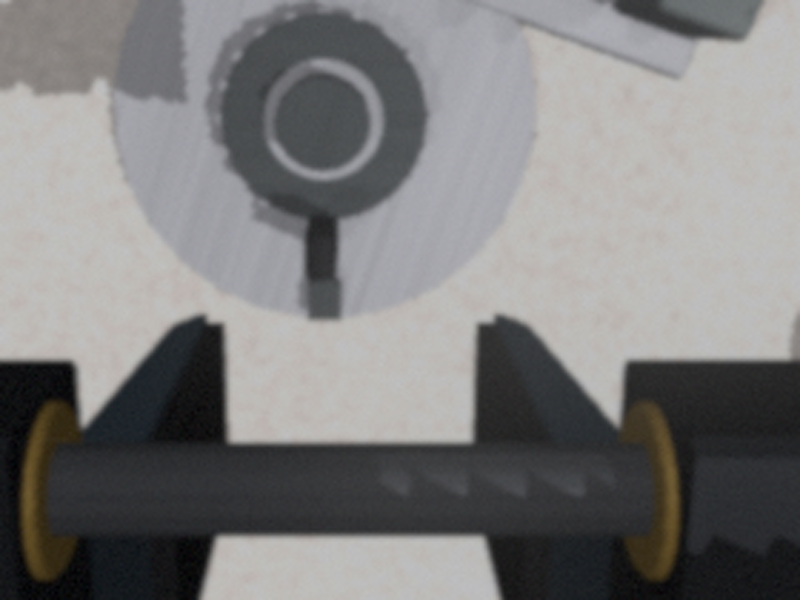

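Close-up: the tab at (322,240) lies in line with the pointer at (322,298) and the post at (323,120). The measured tab angle is 23.2° against about 23.6° for the mark, so the ring is locked. Next is one look over the jig, then one over the board.

Run:
```python
from h import *
from plant import manip,snapshot,camera_model
r=np.radians
def mr(q): return cv2.minAreaRect((q[:,:2]*1000).astype(np.float32))
manip.movep([.536,.01,.29],down(r(5)))
c=camera_model("wrist"); p,d=snapshot("wrist"); np.savez("pics/w3.npz",p=p,d=d,pos=c["position"],rot=c["rotation"],mtx=c["mtx"])
P=cloud(d,c); ok=d>0; O=np.array([.526,.088]); e=np.array([np.cos(r(95)),np.sin(r(95))]); n=np.array([-e[1],e[0]])
J=np.stack([(P[...,:2]-O)@e,(P[...,:2]-O)@n],-1)
h=P[...,2]
k=ok&(h>.066)&(h<.075)&(abs(J[...,1])<.08)&(J[...,0]>.085)&(J[...,0]<.15); print("head",mr(J[k]) if k.sum()>5 else k.sum())
k=ok&(h>.057)&(h<.066)&(abs(J[...,1])<.08)&(J[...,0]>.04)&(J[...,0]<.085); print("plate",mr(np.c_[J[k]]) if k.sum()>5 else k.sum())
k=ok&(h>.0055)&(h<.015)&(J[...,0]>-.118)&(J[...,0]<-.09); s=J[k]; print("rear y", np.percentile(s[(abs(s[:,1])<.065)][:,1],[0.5,99.5]))
k=ok&(h>.0055)&(h<.015)&(abs(J[...,1])<.05)&(J[...,0]>-.14)&(J[...,0]<-.09); print("rear x",np.percentile(J[k][:,0],.5))
for a,b in((-.1,-.05),(-.05,0),(0,.05)):
    k=ok&(h>.0055)&(h<.015)&(J[...,0]>a)&(J[...,0]<b)&(J[...,1]<.07)&(J[...,1]>0); print("+y edge",a,np.percentile(J[k][:,1],99.5))
cv2.imwrite("pics/w3.png",p[:,:,::-1])
manip.movep([.487,-.30,.27],down(r(-8.3)))
c=camera_model("wrist"); p,d=snapshot("wrist"); P=cloud(d,c); ok=d>0
k=ok&(abs(P[...,2]-.04)<.006)&(abs(P[...,0]-.487)<.06)&(abs(P[...,1]+.234)<.1); print("board",mr(P[k]),P[k].mean(0),k.sum())
cv2.imwrite("pics/w4.png",p[:,:,::-1]); print(manip.current_time_s())
im=cv2.imread("pics/w3.png"); cv2.imwrite("pics/w34.png",cv2.resize(np.hstack([im,p[:,:,::-1]]),(800,300)))
```

```text
head ((101.47053527832031, 0.15388870239257812), (79.55229187011719, 22.659475326538086), 89.69790649414062)
plate ((62.95928192138672, -0.14011192321777344), (62.80873107910156, 9.769396781921387), 89.55191040039062)
rear y [-0.05335632  0.05454544]
rear x -0.12054566899133606
+y edge -0.1 0.05511558805711694
+y edge -0.05 0.05509336774556714
+y edge 0 0.054757084334008846
board ((489.33099365234375, -237.072265625), (149.16961669921875, 39.98965072631836), 81.80009460449219) [ 0.4898275  -0.23376357  0.03885539] 4869
13.1167
```

View pics/w34.png

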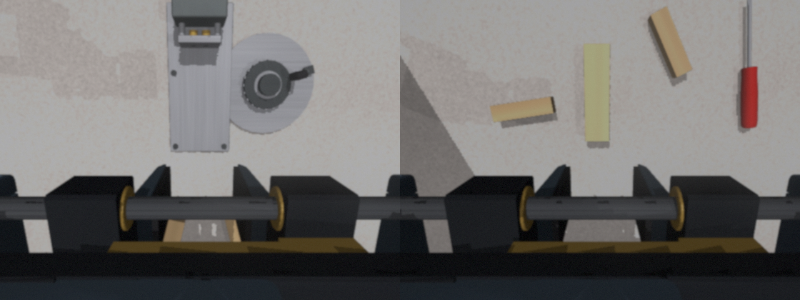

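Left view: jig with the plate at (200,40) facing the camera and the ring locked. Right view: the board at (597,92), clear of its neighbours. Both fits agree within about 1 mm, so I grip it and carry it over.

```bash
cat >> h.py <<'E'
YJ=np.radians(94.8); O=np.array([.526,.088]); E=np.array([np.cos(YJ),np.sin(YJ)]); N=np.array([-E[1],E[0]])
def J(x,y,z): return [*(O+x*E+y*N),z]
QJ=down(YJ-np.pi/2)
def injig(p): return np.r_[(p[:2]-O)@E,(p[:2]-O)@N,p[2]]*1000
E
python3 - <<'E'
from h import *
from plant import manip,snapshot,camera_model
r=np.radians; C=[.4893,-.236]; q=down(r(-8.2))
manip.gripper_to(.062,40)
manip.movep([*C,.09],q); manip.move_linear([*C,.012],q,vel=.1)
manip.gripper_to(0.,40); print("gap",manip.current_finger_gap(),manip.current_ft_force())
manip.move_linear([*C,.10],q,vel=.12)
manip.movep(J(-.045,0,.10),QJ); manip.move_linear(J(-.045,0,.032),QJ,vel=.1)
manip.wait(.3); b=np.mean([manip.current_ft_force() for _ in range(5)],0); print("base",b,manip.current_finger_gap(),injig(manip.current_tcp_pos()),manip.current_time_s())
np.save("base.npy",b)
p,d=snapshot("scene"); cv2.imwrite("pics/s1.png",cv2.resize(p[130:340,160:440,::-1],(800,600),interpolation=cv2.INTER_CUBIC))
E
```

```text
gap 0.04016914519029934 [-1.24885369  0.52634594  3.11153236]
base [ 0.05958369 -0.3138532  -2.27032454] 0.039700643451189926 [-44.96548413  -0.29628856  32.48763623] 18.875
```

View pics/s1.png

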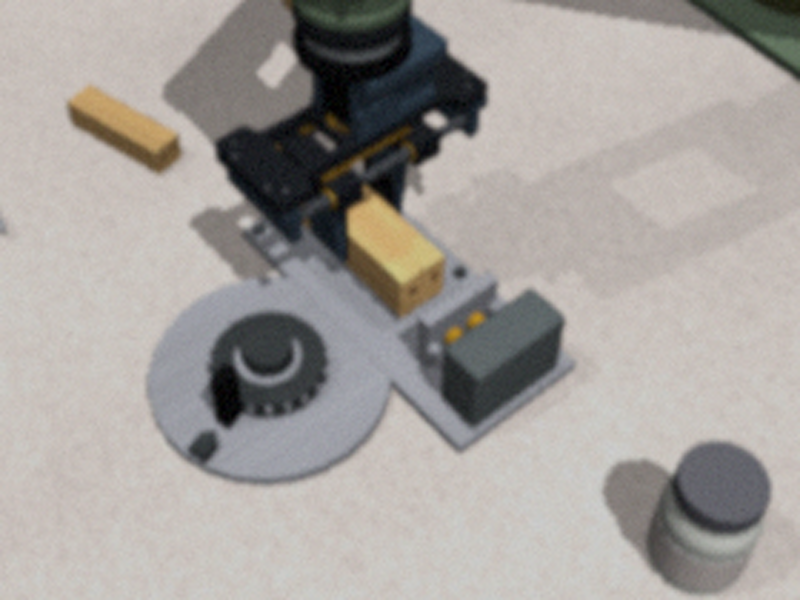

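The board is held above the bed, in line with the plate near (450,320), with the ring tab and pointer at (225,395) and (205,445). Now I lower it until it touches, then press in guarded steps.

```bash
cat > push.py <<'E'
from h import *
from plant import manip,snapshot,camera_model
b=np.load("base.npy")
def F():
    f=np.mean([manip.current_ft_force() for _ in range(5)],0)-b; return np.array([f[:2]@E,f[:2]@N,f[2]])
E
python3 - <<'E'
from push import *
z=.032
while z>.018:
    z-=.002 if z>.0245 else .0005
    manip.move_linear(J(-.045,0,z),QJ,vel=.03); f=F()
    if z<.024: print("z",round(z,4),f.round(2))
    if f[2]>2: break
np.save("z.npy",z); x=-.045
while x<-.003:
    x+=.004 if x<-.0225 else .001
    manip.move_linear(J(x,0,z),QJ,vel=.03); manip.wait(.05); f=F()
    if x>-.025: print("x",round(x*1e3,1),injig(np.array(manip.current_tcp_pos())).round(1),f.round(2))
    if f[0]<-8 : break
np.save("x.npy",x); print(manip.current_finger_gap(),manip.current_time_s())
E
```

```text
z 0.024 [ 0.58 -0.65  0.15]
z 0.0235 [ 0.06 -0.49  0.29]
z 0.023 [0.98 0.49 0.73]
z 0.0225 [ 0.5  -0.08  0.54]
z 0.022 [0.46 1.62 4.99]
x -25.0 [-24.9  -0.6  22.4] [-2.91 -0.88  7.56]
x -21.0 [-20.9  -0.6  22.4] [-1.75 -1.04  7.64]
x -20.0 [-20.1  -0.6  22.4] [-3.07 -0.64  7.5 ]
x -19.0 [-19.3  -0.6  22.4] [-4.58  0.61  7.98]
x -18.0 [-18.3  -0.5  22.4] [-3.36 -0.36  7.29]
x -17.0 [-17.3  -0.6  22.4] [-3.74  0.41  7.64]
x -16.0 [-16.3  -0.6  22.4] [-4.01 -0.03  8.02]
x -15.0 [-15.3  -0.6  22.4] [-3.88 -0.76  7.  ]
x -14.0 [-14.7  -0.6  22.4] [-5.44 -0.16  7.27]
x -13.0 [-13.9  -0.6  22.4] [-6.59  0.1   7.96]
x -12.0 [-13.1  -0.6  22.4] [-7.45 -0.48  8.35]
x -11.0 [-12.2  -0.5  22.4] [-8.62  0.24  7.33]
0.03980210444816386 25.925
```

Run:
```python
from push import *
z=float(np.load("z.npy"));x=float(np.load("x.npy"))
for _ in range(4):
    if F()[2]<3.5: break
    z+=.0002; manip.move_linear(J(x,0,z),QJ,vel=.03); manip.wait(.1); print("z",z,F().round(2))
while x<-.001:
    x+=.001
    manip.move_linear(J(x,0,z),QJ,vel=.02); manip.wait(.1); f=F()
    print("x",round(x*1e3,1),injig(np.array(manip.current_tcp_pos())).round(1),f.round(2))
    if f[0]<-9.5: break
np.save("x.npy",x);np.save("z.npy",z)
for n in("scene","top"):
    p,d=snapshot(n); np.savez(f"pics/{n}2.npz",p=p,d=d)
    if n=="scene": cv2.imwrite("pics/s2.png",cv2.resize(p[210:300,280:400,::-1],(800,600),interpolation=cv2.INTER_CUBIC))
    c=camera_model(n)
    for t in ("0","2"):
        f=np.load(f"pics/{n}{t}.npz"); P=cloud(f["d"],c); ok=f["d"]>0
        Q=np.stack([(P[...,:2]-O)@E,(P[...,:2]-O)@N],-1)*1000; h=P[...,2]
        k=ok&(h>.056)&(h<.066)&(abs(Q[...,1])<40)&(Q[...,0]>40)&(Q[...,0]<85)
        print(n,t,"plate top n",k.sum(),"x med",np.median(Q[k][:,0]) if k.sum() else 0, np.percentile(Q[k][:,0],[5,95]) if k.sum() else 0)
print(manip.current_finger_gap(),manip.current_time_s())
```

```text
z 0.02219999999999999 [-7.31 -0.94  6.2 ]
z 0.02239999999999999 [-6.87 -2.58  4.77]
z 0.022599999999999988 [-5.81 -0.57  2.57]
x -10.0 [-10.8  -0.5  22.4] [-5.7  -1.38  3.66]
x -9.0 [-9.9 -0.5 22.4] [-6.22 -1.33  3.07]
x -8.0 [-9.  -0.6 22.5] [-7.89 -0.69  4.01]
x -7.0 [-8.2 -0.5 22.5] [-8.02 -0.56  3.65]
x -6.0 [-7.3 -0.5 22.5] [-8.54 -1.33  4.45]
x -5.0 [-6.4 -0.5 22.5] [-8.37 -0.64  3.95]
x -4.0 [-5.5 -0.6 22.5] [-9.46 -1.11  4.08]
x -3.0 [-4.6 -0.5 22.5] [-9.83 -1.82  3.6 ]
scene 0 plate top n 182 x med 66.16053671487248 [60.69198994 70.13948048]
scene 2 plate top n 187 x med 77.00992580311242 [70.6914113 80.5962762]
top 0 plate top n 89 x med 67.55401533432914 [62.8853933  71.97374687]
top 2 plate top n 2 x med 82.65688018644983 [82.61781842 82.69594195]
0.039750228806683933 29.875
```

View pics/s2.png

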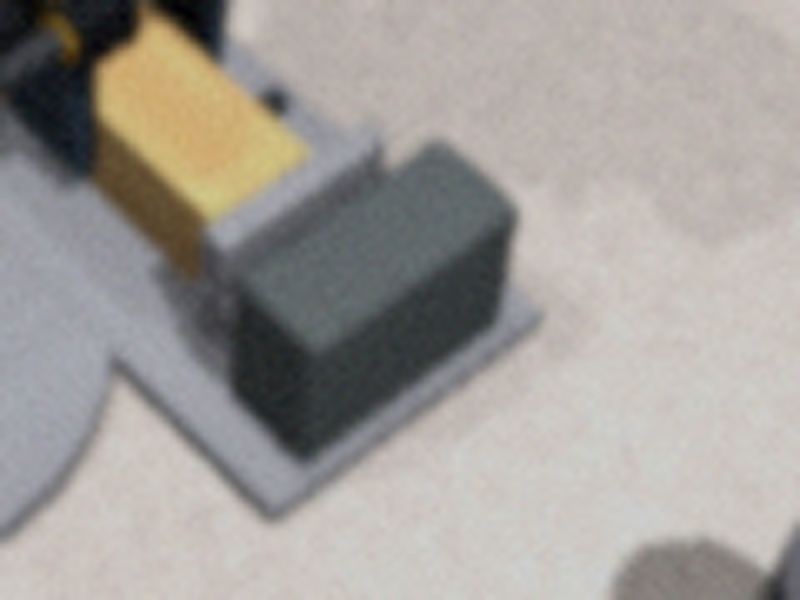

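The plate is in about 10–11 mm by depth and by TCP, and the force matches. In the crop the board's edges at (205,215) and (305,155) sit behind the plate top, so parallax hides the centring. I'll check that numerically.

Run:
```python
from push import *
for n in("scene","top"):
    c=camera_model(n)
    f=np.load(f"pics/{n}2.npz"); P=cloud(f["d"],c); p=f["p"].astype(int)
    Q=np.stack([(P[...,:2]-O)@E,(P[...,:2]-O)@N],-1)*1000; h=P[...,2]; ok=f["d"]>0
    col=p[...,0]-p[...,2]>25
    k=ok&col&(abs(h-.05)<.006)&(abs(Q[...,1])<40)&(Q[...,0]>20)&(Q[...,0]<72)
    s=Q[k]; print(n,k.sum(),"h",np.median(h[k]) if len(s) else 0,mm if (mm:=cv2.minAreaRect(s.astype(np.float32))) else 0)
    for a in range(20,70,10):
        t=s[(s[:,0]>=a)&(s[:,0]<a+10)]
        if len(t)>5: print(a,np.percentile(t[:,1],[1,99]).round(1))
    k=ok&(h>.056)&(h<.066)&(abs(Q[...,1])<45)&(Q[...,0]>66)&(Q[...,0]<84)
    if k.sum()>5:print("plate y",np.percentile(Q[k][:,1],[1,99]))
    k=ok&(h>.066)&(h<.075)&(abs(Q[...,1])<55)&(Q[...,0]>88)&(Q[...,0]<130)
    print("head y",np.percentile(Q[k][:,1],[1,99]))
print(F(),R.from_quat(manip.current_eef_rot()).as_matrix().round(4)[:2,1],[np.cos(YJ-np.pi/2),np.sin(YJ-np.pi/2)])
```

```text
scene 382 h 0.050020274232070394 ((42.247222900390625, -0.5647201538085938), (41.26887512207031, 44.296287536621094), 89.53898620605469)
20 [-20.9  19.4]
30 [-20.5  18.9]
40 [-20.5  18.3]
50 [-20.9  19.6]
60 [-19.2  17.1]
plate y [-31.07263072  31.6322602 ]
head y [-38.88725923  38.97902922]
top 5 h 0.049514428952816214 ((46.259010314941406, 17.77641487121582), (5.518918991088867, 3.0554909706115723), 77.52080535888672)
head y [-35.34580691  41.82698594]
[-9.52084481 -0.52016642  3.96439494] [0.9964 0.0847] [np.float64(0.9964928592495044), np.float64(0.08367784333231539)]
```

Run:
```python
from push import *
manip.wait(1.); print(F(),injig(np.array(manip.current_tcp_pos())),manip.current_finger_gap(),manip.current_time_s())
print(manip.finish_job())
```

```text
[-9.34671792 -1.87205156  4.71715309] [-4.64817842 -0.54364296 22.49127614] 0.03965408882479519 30.875
the job is handed in; nothing more can be done
None
```

I turned the lock ring to its mark, then laid the board on the jig's bed and pressed it against the sprung plate. I handed the job in at about 31 s while still gripping and pushing.

- **Lock ring:** Checked right after turning, the tab stood at 23.2°. The mark measured about 23.6° beforehand, and the picture showed the tab in line with the pointer. The automatic reading of the mark in that same check (21.8°) came from only 4 pixels, so I ignored it.
- **Push on the plate:** The plate is in about 10.5–11 mm, from the change in its depth readings and from how far the gripper moved after contact. The force sensor showed a steady push of 9.3–9.8 N, which includes a small part from the board rubbing on the bed.
- **Board position:** The board is centred to about 0.6 mm and square within about 0.5°. It lies flat on the bed with about 4 N downward.
- **Cross-checks that fell short:** The top camera's view of the plate and board was blocked by the arm at the end, so those final checks rest on the scene camera, gripper position and force. The force also drops more slowly to 3 N near first contact than it should in theory, because of bed friction and give in the arm.
- **Other items:** I did not touch the screwdriver, tape roll or glue jar.

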